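# Slide a test cartridge along its rail into the reader's corner pocket

## Task

The sample is already in the open well of the test cartridge lying loose on the reader's plate, so do not grip, lift or tip it: with a fingertip press it flat against the rail while it is still clear of the pocket, then slide it along the rail into the corner pocket until it is fully home against the end stop. Then press the round start key on the reader's housing all the way down and let it go. Leave the tube rack, the dropper bottle, the tube in its stand and the steel tray where they are.

Things in the scene. Friction and masses are not known exactly. Their poses are not given: they have to be found in the camera images.
- reader: Bench-top cartridge reader, fixed, 170 mm (its x) by 340 mm (its y). Origin: centre of its footprint on the counter; x from its front edge to the rail at the rear, y along the rail towards pocket and housing, z up. Level aluminium reading plate 26 mm above the counter, x -75..75, y -162..88 mm. Housing at y 96..168 mm, 50 mm high (its sloping display, rear half only, to 63 mm).
- rail_mid (a point): Middle of the foot of the rail's face towards the plate (reader x = 60, y = -40 mm, plate height); axes as the reader's. The rail is a straight steel bar along y, 6 mm high, 10 mm thick, from y = -162 to 83 mm of the reader; it forms the rear side of the pocket too.
- pocket_seat (a point): Point on the plate where the centre of the cartridge's underside lies when fully home, touching rail and end stop: reader x = 44, y = 37, z = 26 mm; axes as the reader's. The pocket is 35 mm wide, open above and at its -y end, closed at the +y end by the end stop (steel bar along x, 6 mm high, face at reader y = 75 mm), at the rear by the rail, in front by the lip.
- lip_end (a point): Open end of the pocket's front lip, at the foot of its inner face: reader x = 25, y = 20 mm, plate height; axes as the reader's. The lip is a steel bar along y, 6 mm high, 8 mm thick, from here to the end stop. A flared bar of 20 mm leads off this end towards the front and away from the stop, to about x = 10, y = 4 mm.
- cartridge: White block 32 mm (its x) by 76 mm (its y) by 10 mm thick, some 30 g, loose and flat on the plate. Origin: centre of its underside; z up; y to its nose, a 25 mm wide tab, 6 mm long, that enters first (it starts towards the pocket within 30 degrees). Flat top, 4 mm above rail and lip. Slides at a friction of about 0.2; a fingertip pressed on top with a few N grips better and carries it along.
- key_top (a point): Centre of the top of the round grey start key, 24 mm across, on the flat front part of the housing, 9 mm above its bezel and 61 mm above the counter when up. It is pressed straight down.
- start_key (a joint): Travel of the start key in m: 0 up, 0.005 fully down (about 4 N); springs back by itself.
- tube_rack: Aluminium tube rack with capped tubes, 245 x 105 mm, 110 mm high, beyond the end of the reader that is away from the housing. Leave alone. Origin: centre of its underside.
- dropper_bottle: White dropper bottle, 30 mm across, 66 mm high, standing in front of the reader. Leave alone. Origin: centre of its underside.
- tube_stand: Grey block 45 x 45 x 30 mm with one capped tube upright in it, 103 mm high in all, standing in front of the reader. Leave alone. Origin: centre of its underside.
- tray: Steel tray 160 x 100 x 22 mm with two spent cartridges in it, on the counter beyond the reader's housing. Leave alone. Origin: centre of its underside.
There are look-alikes about, which are no part of the job. Of the things that look like the cartridge, the largest one is meant.

How it is judged:
On the way, in this order (a step that is already met when the one before it is completed fails the run):
1. the cartridge lies flat against the rail, its nose still short of the pocket (x of cartridge in the frame of pocket_seat above -0.0025 m and y of cartridge in the frame of pocket_seat below -0.052 m and angle between the y axis of cartridge and the y axis of pocket_seat, either way round below 0.07 rad), for 0.1 s.
2. the cartridge is fully home in the corner pocket (x of cartridge in the frame of pocket_seat above -0.0025 m and y of cartridge in the frame of pocket_seat above -0.0025 m and z of cartridge in the frame of pocket_seat below 0.003 m and angle between the y axis of cartridge and the y axis of pocket_seat, either way round below 0.05 rad and angle between cartridge's own z axis and vertical below 0.05 rad), for 0.2 s.
3. the start key is pressed all the way down (value of joint start_key above 0.004 m), for 0.05 s.
At the end, for the whole second after the job is handed in: The cartridge lies flat on the plate in the corner pocket, within 2.5 mm of the rail and of the end stop and parallel to the rail within 3 degrees, at rest; the start key has been pressed and is up again (all of step 2 and value of joint start_key below 0.001 m and linear speed of cartridge below 0.01 m/s); the robot touches nothing.
It fails at once if the cartridge is lifted more than 4 mm off the plate, or drops off it (z of cartridge in the frame of pocket_seat above 0.004 m or z of cartridge in the frame of pocket_seat below -0.004 m).
It fails at once if the cartridge is tipped by more than 9 degrees (angle between cartridge's own z axis and vertical above 0.16 rad).
It fails at once if the tube rack, dropper bottle, tube stand or steel tray is moved by more than 10 mm or tipped (distance of any of tube_rack, dropper_bottle, tube_stand, tray from where it was at the start of the episode above 0.01 m or angle between any of tube_rack, dropper_bottle, tube_stand, tray's own z axis and vertical above 0.2 rad).
It also fails if it takes over 43 s, if anything falls off the work surface, if the arm or the gripper's body presses on something with over 40 N, if the wrist force passes 120 N, or if a joint passes its speed limit or range.

## Robot

A 7-joint arm with a two-finger parallel gripper is mounted at the origin on the work surface. World frame = base frame: x ahead of the robot, y to its left, z up, the work surface at z = 0. Lengths are in m, angles in rad, forces in N, time in s.
With the tool pointing down it reaches from about 0.4 to 0.925 m from the base axis. Payload 5.6 kg.
Tool frame: the origin (TCP) lies midway between the tips of the shut fingers; the grasp point (between the pads) lies 19 mm behind it; z points along the fingers, y is the direction in which the jaws open and shut (so a half turn about z gives the same grasp; the last joint's range is limited). The gripper opens to 85 mm and grips with 20 to 120 N. Pads are 22 mm wide; open, the fingers measure 114 mm over their backs; the gripper's body (76 mm by 85 mm) begins 54 mm behind the grasp point. The pads swing forward as they close: fully open they stand 13 mm farther back than shut.
Start: joints at [1.24, 0.468, -0.012, 1.603, 0.006, 1.071, -0.056], TCP at [0.184, -0.623, 0.231] pointing down, gripper open.
Joint ranges: [-2.53, 2.53], [-0.31, 2.02], [-1.57, 1.55], [0.28, 2.44], [-1.29, 4.43], [0.15, 1.84], [-2.92, 2.92]. Speed limits (rad/s): [2.57, 2.57, 3.14, 3.14, 3.14, 3.14, 3.14].

## Interface

Orientations are given as [roll, pitch, yaw] about the fixed x, y, z axes, in that order (R = Rz(yaw) Ry(pitch) Rx(roll)).
In Python, from station import bot gives the robot as it stands.
- The arm moves only by the shell command python3 -m jog 'ROWS'. ROWS is JSON, a list of rows, each a list of 7 numbers: the shift along the tool's x, y, z in cm, then the turn, a rotation vector about the tool's x, y, z in degrees, then the finger opening in cm, from 0 to 8.54. A call has 1 to 20 rows; each row is the pose to reach, as a shift and turn from the pose commanded when the call began, along the tool's axes at that moment; what a row does not reach only later rows make up. A row lasts 1/8 s, in which the tool goes at most 62.5 mm and 10.7 degrees, less where a joint would pass 70% of its speed; a pose out of reach is approached as far as the arm can. A call with a gripper value outside its range is refused whole. The fingers move at their own pace and stop on an object; the grip force is fixed at half the most. Time passes only in rows, so rows that repeat a pose let the fingers close. It gives the time, the measured TCP pose, the force and the opening at its end, in the units of the state.
- bot.observe(): the state, without advancing time (a new reading comes with each control period).
- bot.snapshot(name): name is "scene" or "top" or "wrist"; returns a dict with "frame" (480x640x3 uint8, red, green, blue), "fx", "fy", "cx", "cy" (pixels), "dist_coeffs" ([k1, k2, p1, p2, k3] as OpenCV has them; the pictures are not rectified), "pose" (4x4, takes a point from camera to world coordinates); the wrist camera has in their place "T_tool_cam" (4x4, takes a point from camera to tool coordinates, whose origin is the TCP and whose axes are the flange's). Camera axes: x right, y up, looking along -z (the intrinsics and any distortion apply to the point x, -y, -z); pixel columns grow to the right and rows downward; lengths in m; the calibration is good to about 2 mm. A picture is of the moment at which its call begins: read the wrist's pose just before it. There is no depth.
- bot.close_job(): hands the job in, once; it reports no verdict.
The state is a dict: "t": time; "qpos": joint angles; "dq": joint speeds; "tau": joint torques, N m; "tcp_pos": TCP position; "ee_rot": TCP orientation; "wrist_force": force on the tool from outside, world axes, zero at the start; "wrist_torque": the same for the moment, N m; "finger_gap": finger opening in m.
Only numpy, scipy, OpenCV 4.12 (cv2) and the standard library are available. Lean on these libraries where they do the work, as an engineer would, in place of code of your own. Each camera call takes 0.05 s, during which the arm holds its last target. There are 200 camera calls.

## Working session

There is one attempt and no reset: what is moved stays moved. The work goes in short steps, Python scripts to look and compute and a shell command to move; the robot and the scene stay as the last step left them, time stands still between calls to the robot, and variables do not carry over. Pictures are saved under pics/ and viewed, on a budget of 10 in all, crops included, one or two more only if the job needs it, and the job is handed in when it is done.

```bash
mkdir -p pics; ls
cat > h.py <<'E'
import numpy as np, cv2, pickle
from station import bot
from scipy.spatial.transform import Rotation as R
def snap(n,save):
    s=bot.observe(); d=bot.snapshot(n)
    if n=='wrist':
        T=np.eye(4);T[:3,:3]=R.from_euler('xyz',s['ee_rot']).as_matrix();T[:3,3]=s['tcp_pos']
        d['pose']=T@np.array(d['T_tool_cam'])
    pickle.dump(d,open(f'pics/{save}.pkl','wb')); cv2.imwrite(f'pics/{save}.png',d['frame'][:,:,::-1]); return d
def load(s): return pickle.load(open(f'pics/{s}.pkl','rb'))
def K(d): return np.array([[d['fx'],0,d['cx']],[0,d['fy'],d['cy']],[0,0,1.]])
def toworld(d,uv,z):
    p=cv2.undistortPoints(np.array(uv,float).reshape(-1,1,2),K(d),np.array(d['dist_coeffs'],float)).reshape(-1,2)
    P=np.array(d['pose']); r=np.c_[p[:,0],-p[:,1],-np.ones(len(p))]@P[:3,:3].T
    return P[:3,3]+r*((z-P[2,3])/r[:,2])[:,None]
def topix(d,X):
    P=np.array(d['pose']); c=(np.atleast_2d(X)-P[:3,3])@P[:3,:3]; c=c*[1,-1,-1]
    return cv2.projectPoints(c,np.zeros(3),np.zeros(3),K(d),np.array(d['dist_coeffs'],float))[0].reshape(-1,2)
E
python3 - <<'E'
from h import *
for n in('top','scene'):
    d=snap(n,n+'0'); print(n,d['fx'],np.round(d['pose'],3).tolist(),d['dist_coeffs'])
print(bot.observe())
E
```

```text
pics
top 562.6058736495518 [[0.014, 0.986, -0.163, 0.406], [-1.0, 0.017, 0.019, 0.032], [0.021, 0.163, 0.986, 1.035], [0.0, 0.0, 0.0, 1.0]] [-0.03390312  0.          0.          0.          0.        ]
scene 488.8648616729581 [[-0.521, -0.566, 0.639, 1.23], [0.853, -0.343, 0.393, 0.427], [-0.003, 0.75, 0.661, 0.757], [0.0, 0.0, 0.0, 1.0]] [-0.13696744  0.          0.          0.          0.        ]
{'t': 0.1, 'qpos': array([ 1.24003545,  0.46829372, -0.0115905 ,  1.60354681,  0.00604149,
        1.07141187, -0.0563098 ]), 'dq': array([-4.64583135e-04, -3.63702675e-03, -7.80416349e-04, -1.97727820e-03,
        5.28144539e-06,  1.90703439e-04, -1.25779788e-04]), 'tau': array([ 9.97491334e-04, -5.33522344e+01,  2.14735663e-02, -2.51966053e+01,
        1.14665902e-02,  4.30366155e-03,  3.91484818e-06]), 'tcp_pos': array([ 0.18424648, -0.62280595,  0.23042428]), 'ee_rot': array([-3.13997383e+00,  1.58883522e-04,  2.87695734e-01]), 'wrist_force': array([-0.74534267,  0.06009341,  0.62938123]), 'wrist_torque': array([ 0.04081659,  0.01291695, -0.04674379]), 'finger_gap': 0.08524276902480245}
```

View pics/top0.png

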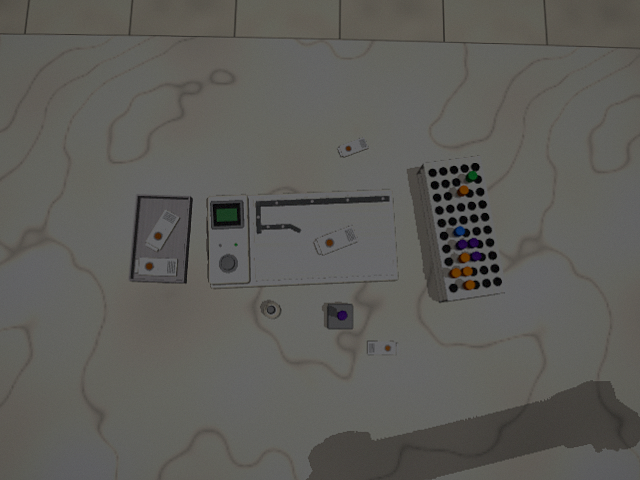

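View pics/scene0.png

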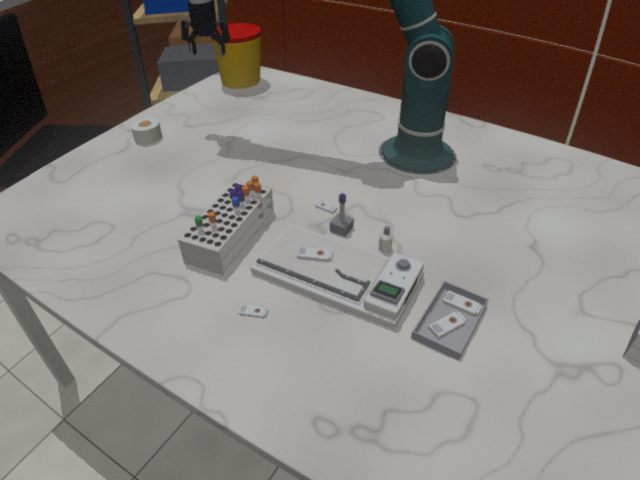

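Top view: the reader spans u 208–398, v 190–288. The rail is along its upper edge, the pocket at about (275,215) and the key at (228,263). The cartridge is at (335,240), with its nose roughly towards the pocket. The scene view agrees. I'll enlarge the top view to get accurate pixels.

Run:
```python
import cv2
i=cv2.imread('pics/top0.png')[180:300,200:405]
i=cv2.resize(i,(800,468),interpolation=cv2.INTER_CUBIC); i=cv2.convertScaleAbs(i,alpha=1.5)
cv2.imwrite('pics/c1.png',i)
```

```text
(no output)
```

View pics/c1.png

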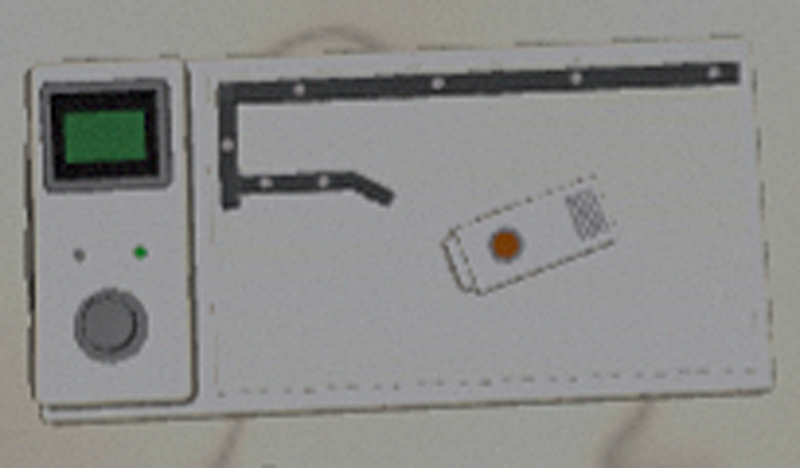

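The enlargement shows:
- **Rail:** inner edge from (239,102) to (739,83).
- **End stop:** face at x = 239.
- **Lip:** tip at about (350,173).
- **Key:** (108,322).
- **Cartridge:** tail corners (597,177) and (614,241), nose tip (443,245) to (468,292).

```bash
cat > fit.py <<'E'
from h import *
from scipy.optimize import least_squares
def pose2(L,W):
    L=np.array(L,float);W=np.array(W)[:,:2]
    f=lambda p:((L@np.array([[np.cos(p[2]),np.sin(p[2])],[-np.sin(p[2]),np.cos(p[2])]])+p[:2])-W).ravel()
    r=least_squares(f,[*W.mean(0),0]); print('res mm',np.round(r.fun.reshape(-1,2)*1e3,1).tolist()); return r.x
E
python3 - <<'E'
from fit import *
d=load('top0'); c=lambda a:np.array(a)/[800/205,3.9]+[200,180]-.4
W=toworld(d,c([(739,83),(739,63),(239,102),(239,174),(350,173)]),.032)
p=pose2(np.array([(60,-162),(70,-162),(60,75),(25,75),(25,20)])/1e3,W); print('reader',p)
C=toworld(d,c([(597,177),(614,241),(443,245),(468,292)]),.036)
q=pose2(np.array([(16,-38),(-16,-38),(12.5,38),(-12.5,38)])/1e3,C); print('cart',q)
k=toworld(d,c([(108,322)]),.061)[0]; print('key',k)
Ri=lambda w:np.round((np.array([[np.cos(p[2]),np.sin(p[2])],[-np.sin(p[2]),np.cos(p[2])]])@(w[:2]-p[:2]))*1e3,1)
print('cart in reader',Ri(q),np.degrees(q[2]-p[2]),'key',Ri(k))
for n,u in(('bottle',(271,309)),('stand',(342,316))): print(n,Ri(toworld(d,[u],.07)[0]))
print(toworld(d,c([(597,177),(614,241),(443,245),(468,292)]),.036)[:,:2])
E
```

```text
res mm [[-0.3, -0.7], [0.0, -0.1], [0.1, 2.0], [-0.7, 1.2], [1.0, -2.3]]
reader [0.57218517 0.05362732 0.05560587]
res mm [[-0.1, 1.5], [0.2, -2.8], [0.7, -0.5], [-0.8, 1.8]]
cart [ 0.56504445 -0.00684492  0.39312928]
key [0.52013208 0.18205806 0.061     ]
cart in reader [-10.5 -60. ] 19.338667088172144 key [-44.8 131.1]
bottle [-129.    56.8]
stand [-145.7  -63.5]
[[ 0.59451162 -0.03727675]
 [ 0.56459751 -0.04530852]
 [ 0.56135371  0.03352709]
 [ 0.53971494  0.02167853]]
```

```bash
cat > go.py <<'E'
from h import *
def go(pos,yaw,pitch=0):
    s=bot.observe(); M=R.from_euler('xyz',s['ee_rot']); G=R.from_euler('xyz',[np.pi,0,yaw])
    print('shift cm',np.round(M.inv().apply(np.array(pos)-s['tcp_pos'])*100,2),'rot',np.round(np.degrees((M.inv()*G).as_rotvec()),1))
E
python3 -c "
from go import *
go([.57,-.018,.12],.393)"
```

```text
shift cm [ 54.15 -47.03  11.11] rot [-0.1  0.  -6. ]
```

```bash
python3 -m jog '[[5,-4,0,0,0,-1,0],[10,-8.5,0,0,0,-2,0],[15,-13,0,0,0,-3,0],[20,-17,0,0,0,-4,0],[25,-21.5,0,0,0,-5,0],[30,-26,0,0,0,-6,0],[35,-30,0,0,0,-6,0],[40,-34.5,0,0,0,-6,0],[45,-39,0,0,0,-6,0],[50,-43,0,0,0,-6,0],[54.1,-47,3,0,0,-6,0],[54.1,-47,7,0,0,-6,0],[54.1,-47,9,0,0,-6,0],[54.1,-47,9,0,0,-6,0],[54.1,-47,9,0,0,-6,0]]' && python3 -c "
from go import *
snap('wrist','w1');print(bot.observe()['ee_rot'])"
```

```text
t: 1.98
tcp_pos: [0.5703, -0.0196, 0.1421]
ee_rot: [3.141, -0.001, 0.392]
wrist_force: [0.4, 0.3, 0.0]
finger_gap: 0.0002
[ 3.14045638e+00 -1.74692100e-03  3.91330702e-01]
```

View pics/w1.png

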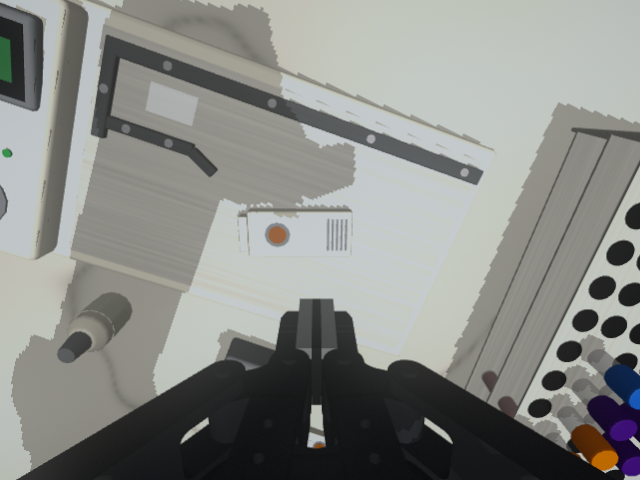

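The wrist view shows the cartridge almost axis-aligned. Its tail edge is at u = 352 (v 209–255), the shoulder at u = 248 and the nose tip at u = 238. The rail's inner edge runs from (118,58) to (478,184).

Run:
```python
from fit import *
from go import go
d=load('w1')
W=toworld(d,[(118,58),(478,184),(107,133),(194,155)],.032)
p=pose2(np.array([(60,75),(60,-162),(25,75),(25,20)])/1e3,W); print('reader',p)
C=toworld(d,[(352,210),(352,255.5),(248,211),(248,255.5),(238,216),(238,251)],.036)
q=pose2(np.array([(16,-38),(-16,-38),(16,32),(-16,32),(12.5,38),(-12.5,38)])/1e3,C); print('cart',q)
Ri=lambda w:np.round((np.array([[np.cos(p[2]),np.sin(p[2])],[-np.sin(p[2]),np.cos(p[2])]])@(w[:2]-p[:2]))*1e3,1)
print(Ri(q),np.degrees(q[2]-p[2]))
w=toworld(d,[(277,235)],.036)[0,:2]-q[:2]; c,s=np.cos(q[2]),np.sin(q[2]); print('well in cart',[w@[c,s],w@[-s,c]])
t=q[:2]+.012*np.array([s,-c]); go([*t,.036],q[2])
```

```text
res mm [[-5.7, 0.2], [-0.2, -1.1], [4.4, 0.7], [1.5, 0.2]]
reader [0.56960274 0.05098913 0.08925155]
res mm [[-0.0, -0.5], [-0.4, 0.4], [-0.1, 1.3], [-0.1, -0.6], [0.1, 0.5], [0.4, -1.1]]
cart [ 0.56814567 -0.00571434  0.39164517]
[ -6.5 -56.3] 17.325878263027164
well in cart [np.float64(-0.0010239630404118112), np.float64(0.012256471723352307)]
shift cm [ 0.29 -0.2  10.65] rot [ 0.1 -0.1 -0. ]
```

```bash
python3 -m jog '[[0.2,-0.1,5,0,0,0,0],[0.2,-0.1,9,0,0,0,0],[0.2,-0.1,10.2,0,0,0,0],[0.2,-0.1,10.5,0,0,0,0],[0.2,-0.1,10.7,0,0,0,0],[0.2,-0.1,10.8,0,0,0,0],[0.2,-0.1,10.8,0,0,0,0]]'
```

```text
t: 2.9
tcp_pos: [0.5734, -0.0174, 0.0361]
ee_rot: [3.139, -0.004, 0.392]
wrist_force: [-0.5, -0.3, 7.7]
finger_gap: 0.0002
```

```bash
python3 -m jog '[[0.2,0.07,0,0,0,2,0],[0.47,0.16,0,0,0,5,0],[0.85,0.3,0,0,0,8,0],[1.23,0.43,0,0,0,11,0],[1.6,0.56,0,0,0,14,0],[2.0,0.7,0,0,0,17,0],[2.4,0.83,0,0,0,19.3,0],[2.83,0.99,0,0,0,19.3,0],[2.83,0.99,0,0,0,19.3,0]]' && python3 -c "
from go import *
snap('wrist','w2')"
```

```text
t: 4.03
tcp_pos: [0.6039, -0.0155, 0.0361]
ee_rot: [3.141, -0.006, 0.056]
wrist_force: [0.6, 0.4, 5.8]
finger_gap: 0.0001
```

View pics/w2.png

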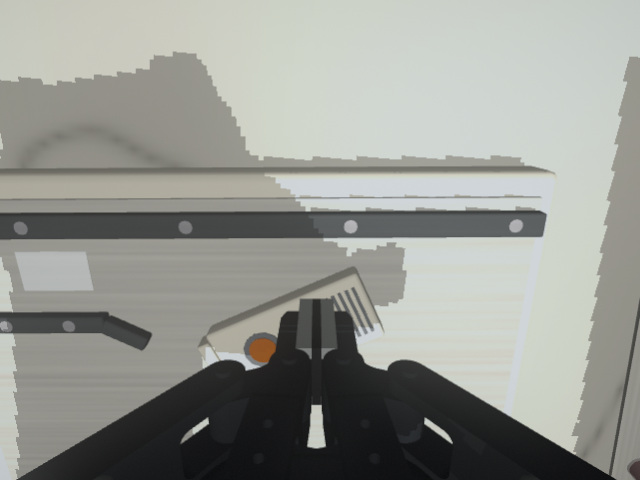

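The cartridge travelled with the fingertip but did not turn; it is still about 20° off, with its tail corner (355,268) nearest the rail (v = 238). Pressing it on against the rail should swing the nose in, because the push point lies noseward of that corner.

```bash
python3 -m jog '[[0.3,0,0,0,0,0,0],[0.6,0,0,0,0,0,0],[0.9,0,0,0,0,0,0],[1.2,0,0,0,0,0,0],[1.4,0,0,0,0,0,0],[1.6,0,0,0,0,0,0],[1.8,0,0,0,0,0,0],[1.9,0,0,0,0,0,0],[1.9,0,0,0,0,0,0]]' && python3 -c "
from go import *
snap('wrist','w3')"
```

```text
t: 5.2
tcp_pos: [0.6215, -0.0146, 0.0361]
ee_rot: [3.141, -0.003, 0.055]
wrist_force: [-1.7, 0.1, 7.5]
finger_gap: -0.0002
```

View pics/w3.png

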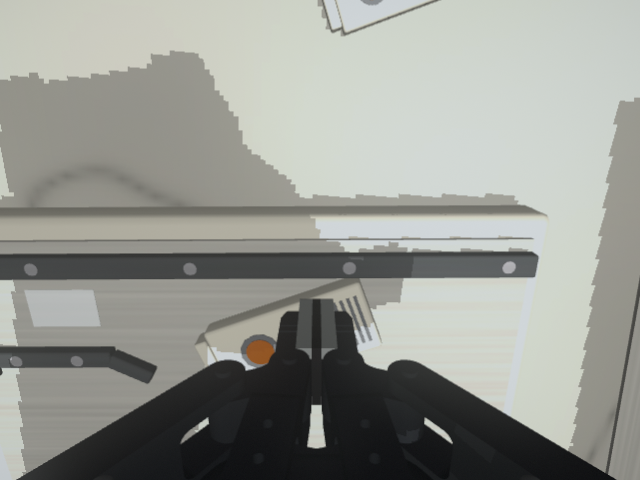

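The rotation has begun, but it is slow with the fingertip so near the tail. I'll lift and press the front long side near the nose with the shut fingertips, low on the plate.

```bash
python3 -m jog '[[0,0,-1,0,0,0,0],[0,0,-2,0,0,0,0],[-2.5,-1.2,-2,0,0,0,0],[-4.9,-2.4,-2,0,0,0,0],[-4.9,-2.4,-2,0,0,0,0],[-4.9,-2.4,-1,0,0,0,0],[-4.9,-2.4,0,0,0,0,0],[-4.9,-2.4,0.4,0,0,0,0],[-4.9,-2.4,0.5,0,0,0,0],[-4.9,-2.4,0.5,0,0,0,0]]' && python3 -c "
from go import *
snap('wrist','w4')"
```

```text
t: 6.5
tcp_pos: [0.5701, 0.0066, 0.0281]
ee_rot: [-3.142, 0.0, 0.056]
wrist_force: [0.2, -0.2, 0.0]
finger_gap: 0.0002
```

View pics/w4.png

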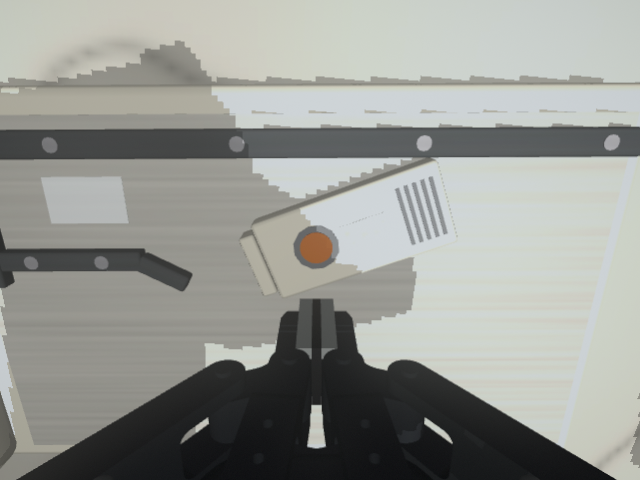

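The fingertips (317,298) stand in front of the long side, level with the well. The tail corner touches the rail at (435,160). Now I push towards the rail.

```bash
python3 -m jog '[[0.4,0,0,0,0,0,0],[0.8,0,0,0,0,0,0],[1.1,0,0,0,0,0,0],[1.4,0,0,0,0,0,0],[1.6,0,0,0,0,0,0],[1.8,0,0,0,0,0,0],[2.0,0,0,0,0,0,0],[2.1,0,0,0,0,0,0],[2.2,0,0,0,0,0,0],[2.3,0,0,0,0,0,0],[2.3,0,0,0,0,0,0]]' && python3 -c "
from go import *
snap('wrist','w5')"
```

```text
t: 7.92
tcp_pos: [0.5929, 0.0079, 0.0282]
ee_rot: [3.142, 0.0, 0.056]
wrist_force: [-0.2, 0.4, 0.1]
finger_gap: 0.0001
```

View pics/w5.png

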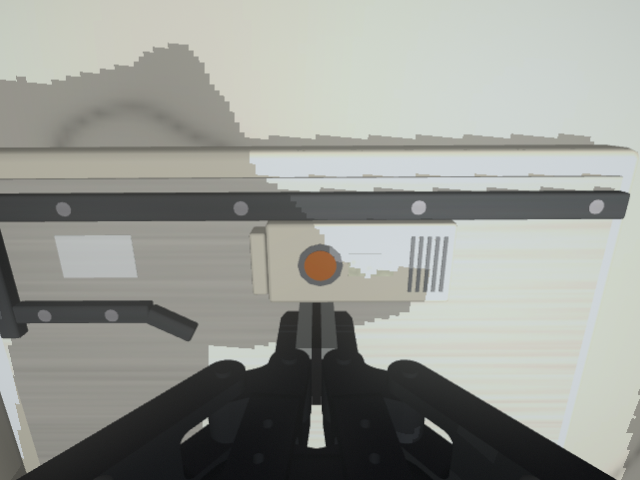

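The cartridge is parallel to the rail with nearly no gap. I'll push until the force confirms contact.

```bash
python3 -m jog '[[0.1,0,0,0,0,0,0],[0.2,0,0,0,0,0,0],[0.3,0,0,0,0,0,0],[0.3,0,0,0,0,0,0],[0.3,0,0,0,0,0,0],[0.3,0,0,0,0,0,0]]'
```

```text
t: 8.72
tcp_pos: [0.5931, 0.0078, 0.0275]
ee_rot: [3.141, 0.006, 0.056]
wrist_force: [-8.2, 0.4, 2.6]
finger_gap: -0.0006
```

```bash
python3 -m jog '[[-0.3,0,0,0,0,0,0],[-0.8,0,0,0,0,0,0],[-0.8,0,-1,0,0,0,0],[-0.8,0,-2.2,0,0,0,0],[0.8,1.2,-2.2,0,0,0,0],[2.3,2.3,-2.2,0,0,0,0],[2.3,2.3,-2.2,0,0,0,0],[2.3,2.3,-1.2,0,0,0,0],[2.3,2.3,-0.8,0,0,0,0],[2.3,2.3,-0.65,0,0,0,0],[2.3,2.3,-0.6,0,0,0,0],[2.3,2.3,-0.6,0,0,0,0]]'
```

```text
t: 10.22
tcp_pos: [0.619, -0.013, 0.0361]
ee_rot: [3.141, 0.002, 0.056]
wrist_force: [-6.9, -0.3, 17.2]
finger_gap: -0.0001
```

```bash
python3 -m jog '[[0,0,-0.12,0,0,0,0],[0.1,-0.2,-0.12,0,0,0,0],[0.1,-0.6,-0.12,0,0,0,0],[0.1,-1.2,-0.12,0,0,0,0],[0.1,-1.8,-0.12,0,0,0,0],[0.1,-2.4,-0.12,0,0,0,0],[0.1,-3.0,-0.12,0,0,0,0],[0.1,-3.5,-0.12,0,0,0,0],[0.1,-4,-0.12,0,0,0,0],[0.1,-4.5,-0.12,0,0,0,0],[0.1,-4.5,-0.12,0,0,0,0]]' && python3 -c "
from go import *
snap('wrist','w6')"
```

```text
t: 11.6
tcp_pos: [0.6182, 0.0317, 0.0361]
ee_rot: [3.141, 0.001, 0.056]
wrist_force: [-3.2, -0.2, 9.3]
finger_gap: 0.0002
```

View pics/w6.png

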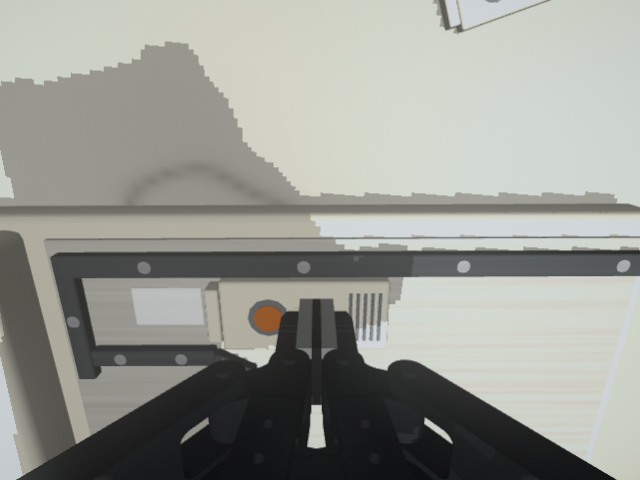

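The cartridge is carried along flush with the rail. Its nose (207) is at the pocket mouth and the stop face is at u ≈ 85, so about 51 mm remain.

```bash
python3 -m jog '[[0.05,-0.3,0,0,0,0,0],[0.05,-0.8,0,0,0,0,0],[0.05,-1.3,0,0,0,0,0],[0.05,-1.8,0,0,0,0,0],[0.05,-2.3,0,0,0,0,0],[0.05,-2.8,0,0,0,0,0],[0.05,-3.3,0,0,0,0,0],[0.05,-3.8,0,0,0,0,0],[0.05,-4.3,0,0,0,0,0],[0.05,-4.7,0,0,0,0,0],[0.05,-5.0,0,0,0,0,0],[0.05,-5.2,0,0,0,0,0],[0.05,-5.4,0,0,0,0,0],[0.05,-5.5,0,0,0,0,0],[0.05,-5.6,0,0,0,0,0],[0.05,-5.6,0,0,0,0,0]]' && python3 -c "
from go import *
snap('wrist','w7')"
```

```text
t: 13.65
tcp_pos: [0.6158, 0.0867, 0.0361]
ee_rot: [3.14, 0.0, 0.056]
wrist_force: [-1.9, -2.2, 8.4]
finger_gap: -0.0
```

View pics/w7.png

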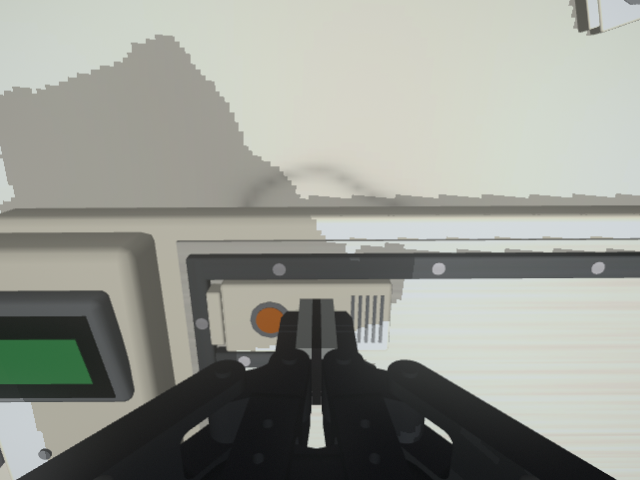

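The nose now appears to meet the stop at u ≈ 207, and Fy has risen to −2.2 N. I'll push a little more to be sure of seating, then lift off and look again.

```bash
python3 -m jog '[[0.1,-0.1,0.05,0,0,0,0],[0.2,-0.2,0.05,0,0,0,0],[0.3,-0.3,0.05,0,0,0,0],[0.3,-0.4,0.05,0,0,0,0],[0.3,-0.4,0.05,0,0,0,0],[0.3,-0.4,0.05,0,0,0,0]]'; python3 -m jog '[[0,0,-1,0,0,0,0],[0,0,-3,0,0,0,0],[-3,0,-7,0,0,0,0],[-6,0,-9,0,0,0,0],[-6,0,-9,0,0,0,0],[-6,0,-9,0,0,0,0]]' && python3 -c "
from go import *
d=snap('wrist','w8')
go([.520,.182,.09],.056)"
```

```text
t: 14.45
tcp_pos: [0.6193, 0.0902, 0.0361]
ee_rot: [3.14, -0.001, 0.055]
wrist_force: [-1.4, -2.7, 10.7]
finger_gap: -0.0001
t: 15.2
tcp_pos: [0.5596, 0.0882, 0.1255]
ee_rot: [-3.141, -0.001, 0.056]
wrist_force: [1.0, 0.3, 0.1]
finger_gap: -0.0002
shift cm [-3.42 -9.59  3.5 ] rot [-0. -0. -0.]
```

View pics/w8.png

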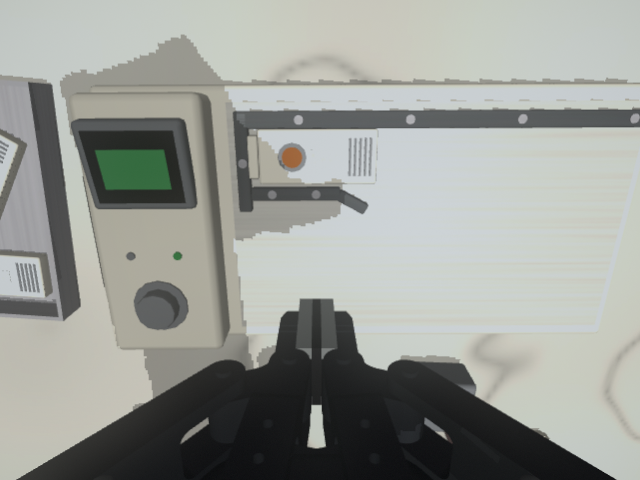

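It is seated: nose against the stop (u ≈ 249), long side on the rail (v ≈ 128), and a gap only on the lip side. I'll check numerically and locate the key at (157,309).

Run:
```python
from fit import *
from go import go
d=load('w8')
k=toworld(d,[(157,309)],.061)[0]; print('key',k)
a=toworld(d,[(249,157)],.032)[0];b=toworld(d,[(377,130),(377,183),(260,130)],.036); c,s=np.cos(.0556),np.sin(.0556)
print('stop->tail mm (76 ideal)',[(a-x)[:2]@[-s,c]*1e3 for x in b[:2]])
r=toworld(d,[(249,127),(470,128)],.032); print('rail->side mm',[(x-y)[:2]@[c,s]*1e3 for x,y in((r[0],b[2]),(r[1],b[0]))])
go([(k[0]+.520)/2,(k[1]+.182)/2,.066],.056)
```

```text
key [0.52369419 0.18122106 0.061     ]
stop->tail mm (76 ideal) [np.float64(75.0469555962149), np.float64(76.56470959910351)]
rail->side mm [np.float64(1.4915189589766857), np.float64(0.9345086452587086)]
shift cm [-3.24 -9.54  5.9 ] rot [-0. -0. -0.]
```

```bash
python3 -m jog '[[-1.5,-5,0,0,0,0,0],[-3.25,-9.5,0,0,0,0,0],[-3.25,-9.5,3,0,0,0,0],[-3.25,-9.5,5,0,0,0,0],[-3.25,-9.5,6,0,0,0,0],[-3.25,-9.5,6.4,0,0,0,0],[-3.25,-9.5,6.7,0,0,0,0],[-3.25,-9.5,6.9,0,0,0,0],[-3.25,-9.5,7.0,0,0,0,0],[-3.25,-9.5,7.0,0,0,0,0],[-3.25,-9.5,7.0,0,0,0,0]]'
```

```text
t: 16.62
tcp_pos: [0.5214, 0.1811, 0.056]
ee_rot: [3.141, -0.001, 0.055]
wrist_force: [-3.3, -1.3, 8.3]
finger_gap: 0.0001
```

Key bottomed: z = 0.056 (5 mm of travel) at 8.3 N. Now I release it and check.

```bash
python3 -m jog '[[0,0,-1,0,0,0,0],[0,0,-4,0,0,0,0],[0,4,-8,0,0,0,0],[-4,8,-8,0,0,0,0],[-4,8,-8,0,0,0,0],[-4,8,-8,0,0,0,0]]' && python3 -c "
from go import *
snap('wrist','w9')"
```

```text
t: 17.38
tcp_pos: [0.4865, 0.0993, 0.1357]
ee_rot: [-3.141, -0.002, 0.055]
wrist_force: [0.0, -0.0, -0.2]
finger_gap: 0.0001
```

View pics/w9.png

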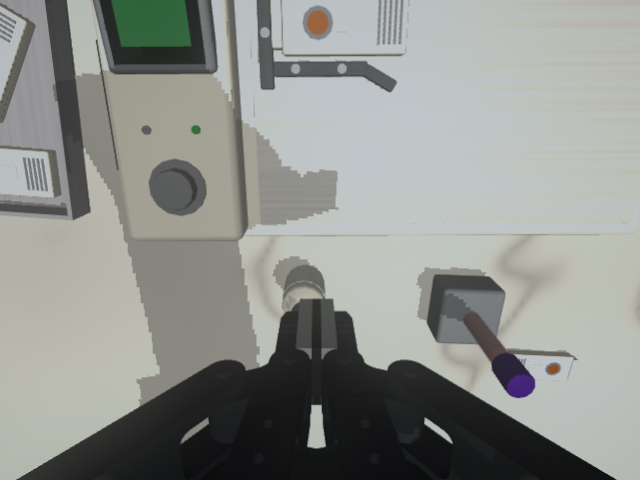

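The key is up at (177,187), the cartridge is in the pocket, and the bottle and stand are upright and untouched. The wrist force is zero.

```bash
python3 -c "
from station import bot
print(bot.close_job())"
```

```text
the job is handed in; nothing more can be done
None
```

The cartridge is in the corner pocket against the rail and end stop, the start key was pressed and let go, and the job is handed in. It took about 17.5 s of the 43 s allowed; no verdict was reported.

- **Against the rail:** Carrying the cartridge with a fingertip on top moved it but barely turned it. I switched to pressing its front long side, which brought it flat against the rail (8 N, no further movement) while the nose was still well short of the pocket.
- **Into the pocket:** I slid it along the rail with a fingertip on top. At the end the fingertip slipped while the cartridge stayed put against the stop. A wrist picture then gave 75–76.6 mm from stop to tail (76 ideal) and about 1–1.5 mm from rail to side. Those figures are near the cameras' 2 mm accuracy.
- **Start key:** It bottomed at z = 0.056, a full 5 mm of travel, at 8.3 N. It looked up again in the last picture, which I judged by eye only.
- **At hand-in:** The wrist force was about 0. The bottle and stand looked untouched, and so did the part of the tray in view. The tube rack was not in that last picture.

Two readings were less clean. My first wrist-camera fit of the reader had residuals up to 5.7 mm, so I used the top camera's angle instead. One press on top of the cartridge also reached 17 N before I eased it off, with no visible effect.

I viewed 12 pictures, two over the budget of 10.

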